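# Slide the loaded carrier round the L-slot to its sensor station

## Task

Without gripping anything, push the green carrier with the fingertips or the outside of the fingers along the L-shaped slot of the aluminium plate to the corner, then round the corner and along the second leg until it is fully home against the slot's end, next to the orange sensor. Do not lift or tip the carrier, do not touch the steel bushing riding on it (it must stay seated), and leave everything else where it is. Then draw the hand clear.

Things in the scene. Friction and masses are not known exactly. Their poses are not given: they have to be found in the camera images.
- plate: fixed aluminium plate, 260 mm (own x -130 to 130) by 300 mm (own y -140 to 160), top 20 mm above the table; origin at table height, z up. L-shaped slot in its top, 22 mm wide, 16 mm deep: first leg along plate +x on y = -55 mm, second leg along plate +y on x = 55 mm. A sensor 53 mm above the table stands past the second leg's end, clear of the homed carrier by 5 mm
- carrier: loose green disc, 100 mm across, 26 mm thick, about 0.4 kg, flat on the plate: its rim is 20 to 46 mm above the table. Slides with a few newtons, stays where left. A 16 mm pin, 12 mm long, under its centre rides in the slot with 3 mm play each side. Origin: centre of its underside, on the pin axis, z up. Starts early in the first leg; its yaw does not matter
- bushing: loose steel bushing (ring) 36 mm across, 20 mm high, sitting on a spigot at the centre of the carrier's top, its top 66 mm above the table; not to be touched. Origin: centre of its underside
- slot_start (a point): where the carrier's origin would be with the pin against the blind start of the first leg; plate axes
- slot_corner (a point): where the carrier's origin is with the pin pushed up against the end of the first leg, in the corner; plate axes
- slot_home (a point): where the carrier's origin is with the pin against the end of the second leg: fully home (3 mm play across the leg); plate axes
- spare_bushing: brass bushing 36 mm across and 20 mm high, standing loose on the plate inside the angle of the L; leave it. Origin: centre of its underside
- screwdriver: screwdriver lying on the table to the plate's -y side; leave it
- jar: white jar 56 mm across, 60 mm high, on the table to the plate's +y side; leave it. Origin: centre of its underside
- housing: black plastic housing 75 x 55 x 32 mm with three coloured buttons, on the table to the plate's +y side; leave it. Origin: centre of its underside
- nest: square green block 100 x 100 x 22 mm with four holes, on the table far to the right; leave it
- hammer: hammer lying on the table far to the left; leave it
Things that resemble listed ones, but are neither listed nor needed, are in the scene too. Of the things that look like the carrier, the smallest one is meant.

How it is judged:
By the outcome, as a careful person would: the job done as asked, in the order asked, and still so for the second after the job is handed in, with the robot touching nothing.
It also fails if it takes over 56 s, if anything falls off the work surface, if the arm or the gripper's body presses on something with over 40 N, if the wrist force passes 120 N, or if a joint passes its speed limit or range.

## Robot

A 6-joint arm with a two-finger parallel gripper is mounted at the origin on the work surface. World frame = base frame: x ahead of the robot, y to its left, z up, the work surface at z = 0. Lengths are in m, angles in rad, forces in N, time in s.
With the tool pointing down it reaches from about 0.3 to 1 m from the base axis. Payload 5.1 kg.
Tool frame: the origin (TCP) lies between the finger pads; the fingertips stand robot.tip_extent ahead of it and the grasp point (between the pads) lies 5 mm behind it (robot.tip_extent is the distance from the TCP to the fingertips, in m); z points along the fingers, y is the direction in which the jaws open and shut (so a half turn about z gives the same grasp; the last joint's range is limited). The gripper opens to 95 mm and grips with 3 to 60 N. Pads are 20 mm wide; open, the fingers measure 119 mm over their backs; the gripper's body (75 mm by 180 mm) begins 59 mm behind the grasp point.
Start: joints at [-1.341, 0.124, 1.65, -0, 1.367, -0.083], TCP at [0.2, -0.618, 0.229] pointing down, gripper open.
Joint ranges: [-2.61, 2.61], [-1.02, 2.33], [0.03, 2.71], [-1.35, 4.49], [0.32, 2.68], [-2.91, 2.91]. Speed limits (rad/s): [2.57, 2.57, 3.14, 3.14, 3.14, 3.14].

## Interface

Orientations are given as a unit quaternion [x, y, z, w].
In Python, from plant import robot, eyes gives the robot as it stands.
- The arm moves only by the shell command python3 -m jog 'ROWS' [OPENING] [FORCE]. ROWS is JSON, a list that holds one entry, the list of rows, each a list of 6 numbers: the shift along the world's x, y, z in units of 0.1 m (1.0 is 0.1 m), then the turn, a rotation vector about the world's x, y, z in units of 0.5 rad (1.0 is 0.5 rad). A call has 1 to 12 rows; each row shifts and turns the commanded pose from where the row before left it; what a row does not reach is not made up. A row lasts 1/10 s, in which the tool goes at most 50 mm and 8.59 degrees, less where a joint would pass 70% of its speed; a pose out of reach is approached as far as the arm can. A call with a number of a shift or a turn outside -1 to 1 is refused whole. A call with a gripper value outside its range is refused whole. OPENING is the closure, from 0 (fully open) to 1 (shut), set as the call begins (- or left out, the last holds). The fingers move at their own pace and stop on an object; FORCE is the grip in N (left out, the last holds). Time passes only in rows, so rows that do not move let the fingers close. It gives the time, the measured TCP pose, the force and the opening at its end, in the units of the state.
- robot.read_state(): the state, without advancing time (a new reading comes with each control period).
- eyes.camera(name): name is "scene" or "top" or "wrist"; returns the picture (400x640x3 uint8, red, green, blue); there is no depth.
- eyes.calibration(name): a dict with "vertical_fov" (degrees; the focal length in pixels is half the picture's height over the tangent of half this angle, whatever the lens; pixels are square), "cx", "cy" (the principal point, pixels), "k1" (the pictures are not rectified: a ray, as slopes to the right and down, at radius r is drawn at 1 + k1 r^2 times it, then the intrinsics apply), "cam_to_world" (4x4, takes a point from camera to world coordinates). Camera axes: x right, y up, looking along -z (the intrinsics and any distortion apply to the point x, -y, -z); pixel columns grow to the right and rows downward; lengths in m; the calibration is good to about 2 mm. A picture is of the moment at which its call begins: read the wrist's pose just before it. calibration takes no time and is no camera call; for the wrist camera it gives the pose at the moment of the call.
- robot.finish_job(): hands the job in, once; it reports no verdict.
The state is a dict: "time_s": time; "joint_positions": joint angles; "joint_vel": joint speeds; "joint_torque": joint torques, N m; "ee_pos": TCP position; "eef_rot": TCP orientation; "wrist_force": force on the tool from outside, world axes, zero at the start; "wrist_torque": the same for the moment, N m; "opening": finger opening in m.
Only numpy, scipy, OpenCV 4.12 (cv2) and the standard library are available. Lean on these libraries where they do the work, as an engineer would, in place of code of your own. Each camera call takes 0.05 s, during which the arm holds its last target.

## Working session

There is one attempt and no reset: what is moved stays moved. The work goes in short steps, Python scripts to look and compute and a shell command to move; the robot and the scene stay as the last step left them, time stands still between calls to the robot, and variables do not carry over. Pictures are saved under pics/ and viewed, and the job is handed in when it is done.

```bash
ls; mkdir -p pics; python3 - <<'E'
from plant import robot, eyes
import cv2, numpy as np
for n in ["scene","top","wrist"]:
    c=eyes.calibration(n); print(n,{k:(np.round(v,4).tolist()) for k,v in c.items()})
    cv2.imwrite(f"pics/{n}0.png",eyes.camera(n)[:,:,::-1])
s=robot.read_state(); print(s); print(robot.tip_extent)
E
```

```text
pics
scene {'vertical_fov': 43.2551, 'cx': 314.1607, 'cy': 209.1421, 'k1': -0.0219, 'cam_to_world': [[-0.2574, -0.7559, 0.6019, 1.7826], [0.9663, -0.1998, 0.1623, 0.3165], [-0.0024, 0.6234, 0.7819, 1.6017], [0.0, 0.0, 0.0, 1.0]]}
top {'vertical_fov': 42.4529, 'cx': 319.2858, 'cy': 209.2661, 'k1': -0.0017, 'cam_to_world': [[-0.064, 0.9756, -0.2098, 0.2297], [-0.9979, -0.0626, 0.0134, 0.0026], [-0.0001, 0.2102, 0.9776, 1.5913], [0.0, 0.0, 0.0, 1.0]]}
wrist {'vertical_fov': 60.6259, 'cx': 323.2196, 'cy': 191.4133, 'k1': -0.018, 'cam_to_world': [[0.3078, 0.9234, 0.2291, 0.2635], [-0.9514, 0.299, 0.0733, -0.5978], [-0.0008, -0.2405, 0.9706, 0.3834], [0.0, 0.0, 0.0, 1.0]]}
{'time_s': 0.15, 'joint_positions': array([-1.34060673e+00,  1.24354570e-01,  1.65132135e+00, -3.59226389e-06,
        1.36750099e+00, -8.25718213e-02]), 'joint_vel': array([ 0.00151819, -0.00070856, -0.00285503,  0.00070785, -0.00186364,
        0.00212485]), 'joint_torque': array([ 5.35432264e-04, -4.18192935e+01, -3.60470939e+01,  7.75512820e-02,
        4.68294346e-02, -1.03590446e-04]), 'ee_pos': array([ 0.19987995, -0.61801988,  0.22769291]), 'eef_rot': array([ 9.87797069e-01,  1.55744417e-01, -6.01672621e-05, -7.89844055e-04]), 'wrist_force': array([ 0.03996478, -0.82087239, -0.22245512]), 'wrist_torque': array([-0.02561278, -0.00890091,  0.03503576]), 'opening': 0.09537176365508127}
0.014
```

View pics/top0.png

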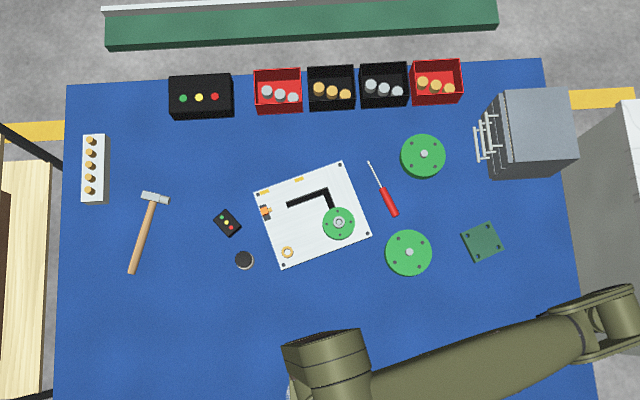

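View pics/scene0.png

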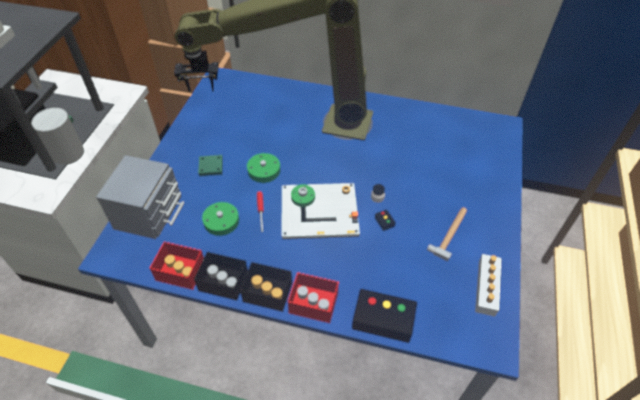

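```bash
cat > h.py <<'E'
import numpy as np, cv2
from plant import robot, eyes
def ray(c,px):
    f=200/np.tan(np.radians(c["vertical_fov"])/2)
    px=np.atleast_2d(px).astype(float)
    d=np.c_[(px[:,0]-c["cx"])/f,(px[:,1]-c["cy"])/f]
    u=d.copy()
    for _ in range(20): u=d/(1+c["k1"]*(u**2).sum(1,keepdims=True))
    T=np.array(c["cam_to_world"])
    r=np.c_[u[:,0],-u[:,1],-np.ones(len(u))]@T[:3,:3].T
    return T[:3,3],r
def onz(c,px,z):
    o,r=ray(c,px); return o+r*((z-o[2])/r[:,2])[:,None]
def proj(c,P):
    f=200/np.tan(np.radians(c["vertical_fov"])/2)
    T=np.array(c["cam_to_world"]); q=(np.atleast_2d(P)-T[:3,3])@T[:3,:3]
    u=np.c_[q[:,0]/-q[:,2],-q[:,1]/-q[:,2]]
    u=u*(1+c["k1"]*(u**2).sum(1,keepdims=True))
    return u*f+[c["cx"],c["cy"]]
def plate_fit(c,im,box,tag):
    hsv=cv2.cvtColor(im,cv2.COLOR_RGB2HSV)
    m=((hsv[:,:,1]<60)&(hsv[:,:,2]>150)).astype(np.uint8)
    k=np.zeros_like(m);x0,y0,x1,y1=box;k[y0:y1,x0:x1]=1;m*=k
    cs,_=cv2.findContours(m,cv2.RETR_EXTERNAL,cv2.CHAIN_APPROX_NONE)
    b=max(cs,key=cv2.contourArea)
    P=onz(c,cv2.convexHull(b)[:,0,:],0.02)[:,:2]
    r=cv2.minAreaRect(P.astype(np.float32)*1000); print(tag,"plate rect",r, cv2.boxPoints(r).round(1).tolist())
E
python3 - <<'E'
from h import *
ims={n:cv2.imread(f"pics/{n}0.png")[:,:,::-1].copy() for n in("top","scene")}
for n,b in(("top",(245,150,380,275)),("scene",(270,175,365,245))):
    c=eyes.calibration(n); im=ims[n]; plate_fit(c,im,b,n)
    hsv=cv2.cvtColor(im,cv2.COLOR_RGB2HSV)
    g=cv2.inRange(hsv,(50,100,100),(75,255,255)); 
    nn,l,st,ce=cv2.connectedComponentsWithStats(g)
    for i in range(1,nn):
        if st[i,4]>100: print("green",st[i].tolist(),ce[i].round(1).tolist(), onz(c,ce[i],0.046).round(4).tolist())
im=ims["top"][150:280,245:435,::-1]; cv2.imwrite("pics/top0c.png",cv2.resize(im,None,fx=4.2,fy=4.2,interpolation=cv2.INTER_CUBIC))
E
```

```text
top plate rect ((554.4566040039062, 4.83465576171875), (261.3822021484375, 301.003662109375), 17.058286666870117) [[385.3999938964844, 110.4000015258789], [473.70001220703125, -177.39999389648438], [723.5, -100.69999694824219], [635.2000122070312, 187.10000610351562]]
green [400, 134, 46, 43, 1406] [422.5, 155.1] [[0.7144, -0.3534, 0.046]]
green [323, 207, 32, 32, 665] [338.0, 223.0] [[0.5148, -0.0728, 0.046]]
green [385, 230, 47, 46, 1599] [407.9, 252.4] [[0.4115, -0.2767, 0.046]]
scene plate rect ((556.2820434570312, 7.7215118408203125), (265.7575988769531, 300.14581298828125), 17.192602157592773) [[385.0, 111.80000305175781], [473.70001220703125, -174.89999389648438], [727.5999755859375, -96.4000015258789], [638.9000244140625, 190.39999389648438]]
green [248, 154, 31, 24, 571] [263.1, 165.9] [[0.4137, -0.2758, 0.046]]
green [292, 185, 22, 19, 257] [302.5, 195.5] [[0.5288, -0.0702, 0.046]]
green [203, 203, 35, 28, 737] [220.0, 217.0] [[0.7164, -0.3516, 0.046]]
```

View pics/top0c.png

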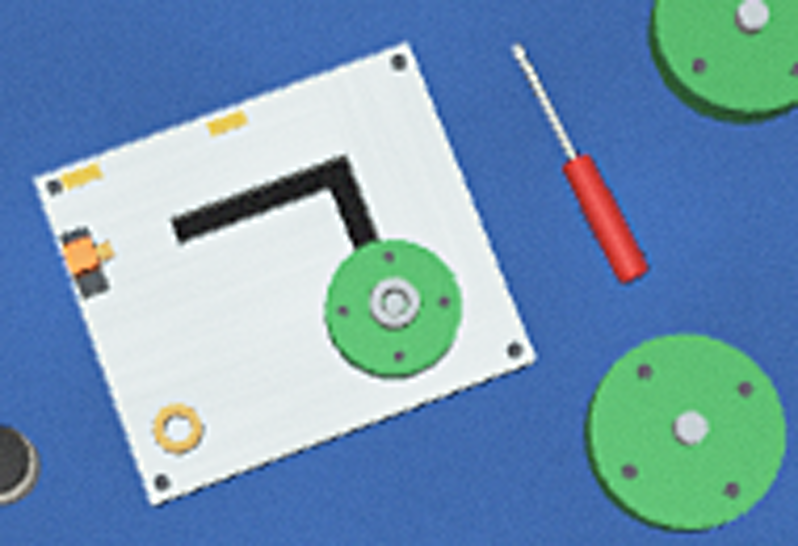

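```bash
python3 - <<'E'
from h import *
im=cv2.imread("pics/top0.png")[:,:,::-1].copy(); c=eyes.calibration("top")
th=np.radians(17.06); ex=np.array([np.cos(th),np.sin(th)]); ey=np.array([-ex[1],ex[0]])
O=np.array([.5545,.0048])-.01*ey; print("O",O)
pl=lambda P:np.c_[(P[:,:2]-O)@ex,(P[:,:2]-O)@ey]*1000
hsv=cv2.cvtColor(im,cv2.COLOR_RGB2HSV)
m=((hsv[:,:,2]<70)).astype(np.uint8); k=np.zeros_like(m);k[180:225,280:345]=1;m*=k
n,l,st,ce=cv2.connectedComponentsWithStats(m); i=1+st[1:,4].argmax(); print(st[i])
yy,xx=np.where(l==i); P=pl(onz(c,np.c_[xx,yy],.02)); print("slot range",P.min(0),P.max(0))
a=P[P[:,1]>-35]; print("leg2 mean x",a[:,0].mean(), "width95",np.percentile(a[:,0],[3,97]))
a=P[P[:,0]<40]; print("leg1 mean y",a[:,1].mean(),len(a))
o=cv2.inRange(hsv,(5,130,150),(20,255,255)); o[:, :245]=0; o[:,300:]=0;o[:190]=0;o[240:]=0
yy,xx=np.where(o>0); print("orange",xx.mean(),yy.mean(),pl(onz(c,np.c_[xx,yy],.05)).min(0),pl(onz(c,np.c_[xx,yy],.05)).mean(0))
# carrier rim fit at top height
g=cv2.inRange(hsv,(50,100,100),(75,255,255)); g[:, :315]=0;g[:,365:]=0
cs,_=cv2.findContours(g,cv2.RETR_EXTERNAL,cv2.CHAIN_APPROX_NONE); b=max(cs,key=cv2.contourArea)
Q=onz(c,b[:,0,:],.046)[:,:2].astype(np.float32)*1000
e=cv2.minEnclosingCircle(Q); print("carrier",e,pl(np.array([e[0]])/1000), "mean",pl(Q[:,:].mean(0)[None]/1000))
s=robot.read_state(); print(pl(s["ee_pos"][None]))
for t in [(-140,-55),(55,-130)]: print(t,O+(t[0]*ex+t[1]*ey)/1000)
r=cv2.inRange(hsv,(172,130,120),(180,255,255))|cv2.inRange(hsv,(0,170,120),(4,255,255)); r[:150]=0; r[:, :370]=0; r[:,410:]=0
yy,xx=np.where(r>0); q=pl(onz(c,np.c_[xx,yy],.015));print("handle",q.min(0),q.max(0))
E
```

```text
O [ 0.55743373 -0.00475998]
[286 188  48  21 297]
slot range [ -3.10528621 -62.4352247 ] [63.19059437 74.33116723]
leg2 mean x 55.411553609519856 width95 [48.23062783 62.57991404]
leg1 mean y -53.64541804023343 74
orange 264.29411764705884 210.2941176470588 [ 44.58583719 124.96793267] [ 55.49591105 144.46988375]
carrier ((516.7408447265625, -72.59664154052734), 50.38877868652344) [[-58.80376291 -52.91352316]] mean [[-60.13201775 -52.94036043]]
[[-521.73460664 -481.37865567]]
(-140, -55) [ 0.43972952 -0.09841209]
(55, -130) [ 0.64815211 -0.11290421]
handle [ -97.84410385 -243.41307886] [   3.1161145 -215.0386486]
```

```bash
python3 -m jog '[[[0.2,0.433,0,0,0,0],[0.2,0.433,0,0,0,0],[0.2,0.433,0,0,0,0],[0.2,0.433,0,0,0,0],[0.2,0.433,0,0,0,0],[0.2,0.433,0,0,0,0],[0.2,0.433,0,0,0,0],[0.2,0.433,0,0,0,0],[0.2,0.433,0,0,0,0],[0.2,0.433,0,0,0,0],[0.2,0.433,0,0,0,0],[0.2,0.433,0,0,0,0]]]' 1 20
python3 -m jog '[[[0,0,-0.3,0,0,0],[0,0,-0.3,0,0,0],[0,0,-0.3,0,0,0],[0,0,-0.1,0,0,0],[0,0,0,0,0,0],[0,0,0,0,0,0]]]'
```

```text
time_s: 1.35
ee_pos: [0.4402, -0.0969, 0.2286]
eef_rot: [0.988, 0.156, 0.0, 0.0]
wrist_force: [1.2, -0.3, -0.1]
opening: 0.0042
time_s: 1.95
ee_pos: [0.4407, -0.0992, 0.1299]
eef_rot: [0.988, 0.156, 0.001, 0.0]
wrist_force: [0.2, 0.8, -0.7]
opening: 0.0003
```

```bash
cat > look.py <<'E'
import sys
from h import *
th=np.radians(17.06); ex=np.array([np.cos(th),np.sin(th)]); ey=np.array([-ex[1],ex[0]])
O=np.array([.55743,-.00476])
pl=lambda P:np.c_[(np.atleast_2d(P)[:,:2]-O)@ex,(np.atleast_2d(P)[:,:2]-O)@ey]*1000
W=lambda x,y,z:np.r_[O+(x*ex+y*ey)/1000,z]
if __name__=="__main__":
    tag=sys.argv[1]; s=robot.read_state(); print("tcp plate",pl(s["ee_pos"]).round(1),"z",s["ee_pos"][2].round(4),"t",s["time_s"],"F",s["wrist_force"].round(1))
    T=[]
    for n in sys.argv[2:]:
        c=eyes.calibration(n); im=eyes.camera(n)
        hsv=cv2.cvtColor(im,cv2.COLOR_RGB2HSV); g=cv2.inRange(hsv,(50,90,60),(75,255,255))
        cs,_=cv2.findContours(g,cv2.RETR_EXTERNAL,cv2.CHAIN_APPROX_NONE)
        for b in cs:
            if cv2.contourArea(b)<150: continue
            Q=pl(onz(c,b[:,0,:],.046)).astype(np.float32)
            e=cv2.minEnclosingCircle(Q)
            if abs(e[0][0])<120 and abs(e[0][1])<120: print(n,"carrier circle",np.round(e[0],1),round(e[1],1),"px",b[:,0].mean(0).round(0))
        o=im[:,:,::-1].copy()
        if n=="top": o=cv2.resize(o[140:290,230:420],None,fx=4,fy=4,interpolation=cv2.INTER_CUBIC)
        if n=="scene": o=cv2.resize(o[160:260,250:410],None,fx=5,fy=5,interpolation=cv2.INTER_CUBIC)
        cv2.imwrite(f"pics/{tag}_{n}.png",o)
E
python3 look.py a wrist top
```

```text
tcp plate [[-139.3  -56.1]] z 0.1299 t 1.95 F [ 0.2  0.8 -0.7]
wrist carrier circle [-59.6 -53.8] 50.1 px [321.  84.]
top carrier circle [-47.6 -36.4] 44.9 px [329. 220.]
```

View pics/a_wrist.png

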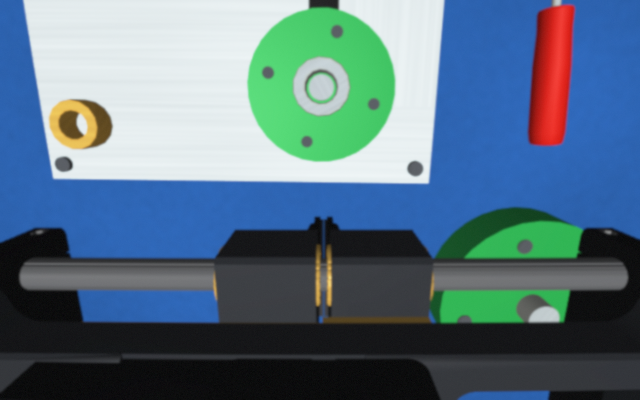

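View pics/a_top.png

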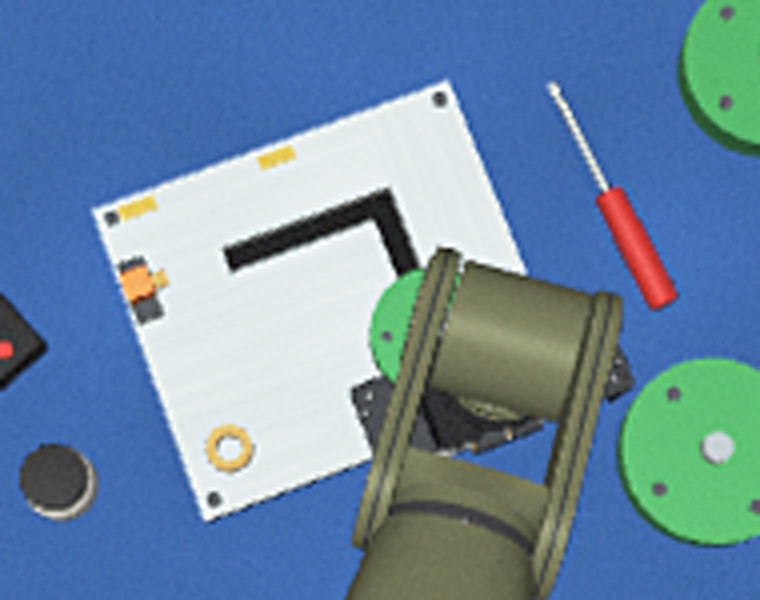

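```bash
python3 -m jog '[[[0,0.014,-0.3,0,0,0],[0,0,-0.3,0,0,0],[0,0,-0.2,0,0,0],[0,0,-0.1,0,0,0],[0,0,0,0,0,0],[0,0,0,0,0,0]]]'
python3 -m jog '[[[0.048,0.0147,0,0,0,0],[0.048,0.0147,0,0,0,0],[0.048,0.0147,0,0,0,0],[0.048,0.0147,0,0,0,0],[0.048,0.0147,0,0,0,0],[0.048,0.0147,0,0,0,0],[0.048,0.0147,0,0,0,0],[0.048,0.0147,0,0,0,0]]]'
python3 look.py b wrist
```

```text
time_s: 2.65
ee_pos: [0.4411, -0.0979, 0.0401]
eef_rot: [0.988, 0.156, 0.001, 0.001]
wrist_force: [0.1, -0.9, 0.8]
opening: 0.0004
time_s: 3.45
ee_pos: [0.4772, -0.086, 0.0389]
eef_rot: [0.988, 0.156, -0.003, 0.0]
wrist_force: [-7.2, -2.9, 7.4]
opening: 0.0005
tcp plate [[-100.5  -54.2]] z 0.0389 t 3.45 F [-7.2 -2.9  7.4]
wrist carrier circle [-39.8 -53.3] 50.0 px [323. 112.]
```

View pics/b_wrist.png

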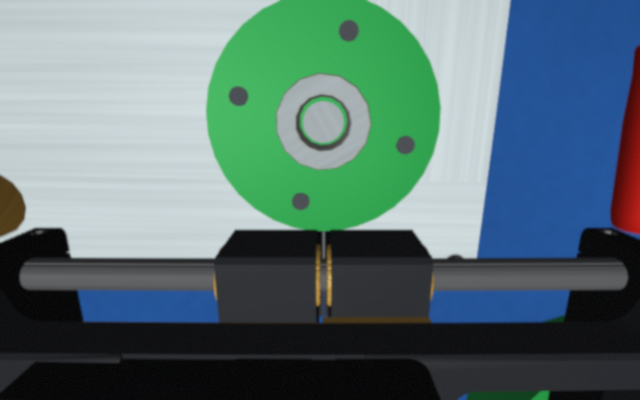

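```bash
python3 -m jog '[[[0.048,0.0147,0,0,0,0],[0.048,0.0147,0,0,0,0],[0.048,0.0147,0,0,0,0],[0.048,0.0147,0,0,0,0],[0.048,0.0147,0,0,0,0],[0.048,0.0147,0,0,0,0],[0.048,0.0147,0,0,0,0],[0.048,0.0147,0,0,0,0],[0.048,0.0147,0,0,0,0],[0.048,0.0147,0,0,0,0],[0.048,0.0147,0,0,0,0],[0.048,0.0147,0,0,0,0]]]'
python3 look.py c wrist
python3 -m jog '[[[0.048,0.0147,0,0,0,0],[0.048,0.0147,0,0,0,0],[0.048,0.0147,0,0,0,0],[0.048,0.0147,0,0,0,0],[0.048,0.0147,0,0,0,0]]]'
python3 look.py d wrist
```

```text
time_s: 4.7
ee_pos: [0.5348, -0.0682, 0.0386]
eef_rot: [0.988, 0.156, -0.002, -0.0]
wrist_force: [-7.6, -2.8, 6.5]
opening: 0.0004
tcp plate [[-40.3 -54. ]] z 0.0386 t 4.7 F [-7.6 -2.8  6.5]
wrist carrier circle [ 20.5 -52.5] 50.1 px [322. 112.]
time_s: 5.25
ee_pos: [0.5588, -0.0608, 0.0384]
eef_rot: [0.988, 0.156, -0.002, -0.0]
wrist_force: [-7.0, -2.0, 5.3]
opening: 0.0004
tcp plate [[-15.2 -53.9]] z 0.0384 t 5.25 F [-7.  -2.   5.3]
wrist carrier circle [ 45.7 -53. ] 50.1 px [323. 112.]
```

View pics/d_wrist.png

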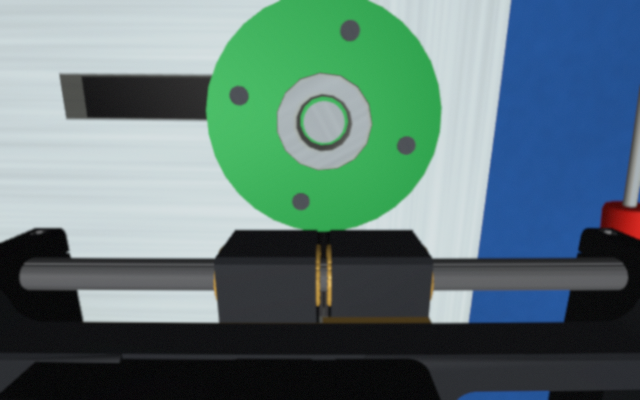

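```bash
python3 -m jog '[[[0.019,0.006,0,0,0,0],[0.019,0.006,0,0,0,0],[0.019,0.006,0,0,0,0],[0.019,0.006,0,0,0,0],[0.019,0.006,0,0,0,0]]]'
python3 -m jog '[[[0.01,0.003,0,0,0,0],[0.01,0.003,0,0,0,0],[0.01,0.003,0,0,0,0]]]'
python3 look.py e wrist
python3 - <<'E'
from look import *
c=eyes.calibration("wrist"); print(pl(onz(c,[[61,75],[67,118]],.02)), "slot near corner edges", pl(onz(c,[[200,76],[200,119]],.02)))
E
```

```text
time_s: 5.8
ee_pos: [0.5683, -0.0578, 0.0384]
eef_rot: [0.988, 0.156, -0.002, -0.0]
wrist_force: [-6.0, -2.2, 4.7]
opening: 0.0008
time_s: 6.1
ee_pos: [0.5702, -0.0573, 0.0384]
eef_rot: [0.988, 0.156, -0.003, -0.0]
wrist_force: [-11.2, -4.5, 9.8]
opening: 0.0006
tcp plate [[ -3.2 -53.9]] z 0.0384 t 6.1 F [-11.2  -4.5   9.8]
wrist carrier circle [ 57.6 -53.4] 50.0 px [324. 112.]
[[76.90345487 75.21995454]
 [56.28718334 75.58882766]] slot near corner edges [[77.06647466  6.86635144]
 [56.58111987  8.29238755]]
```

View pics/e_wrist.png

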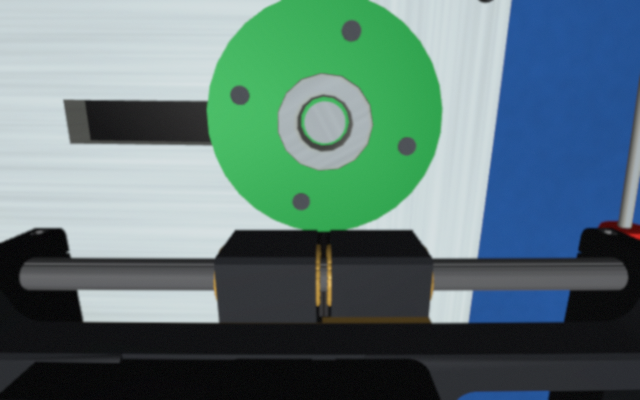

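```bash
python3 -m jog '[[[0.01,0.003,0,0,0,0],[0.01,0.003,0,0,0,0],[0,0,0,0,0,0]]]'
python3 look.py f wrist
```

```text
time_s: 6.45
ee_pos: [0.5704, -0.0572, 0.0384]
eef_rot: [0.988, 0.156, -0.006, -0.0]
wrist_force: [-17.2, -5.3, 12.7]
opening: 0.0002
tcp plate [[ -3.  -53.9]] z 0.0384 t 6.45 F [-17.2  -5.3  12.7]
wrist carrier circle [ 57.7 -53.4] 50.0 px [324. 112.]
```

```bash
python3 -m jog '[[[-0.1,-0.03,0.02,0,0,0],[-0.1,-0.03,0,0,0,0],[-0.08,-0.025,0,0,0,0],[0,0,0.35,0,0,0],[0,0,0.35,0,0,0],[0,0,0.4,0,0,0],[0.26,-0.132,0,0,0,0],[0.26,-0.132,0,0,0,0],[0.26,-0.132,0,0,0,0],[0.26,-0.132,0,0,0,0],[0,0,0,0,0,0],[0,0,0,0,0,0]]]'
python3 look.py g wrist top
```

```text
time_s: 7.7
ee_pos: [0.6502, -0.1175, 0.1501]
eef_rot: [0.988, 0.156, -0.0, -0.0]
wrist_force: [-0.4, 0.5, -0.1]
opening: 0.0004
tcp plate [[  55.6 -135. ]] z 0.1501 t 7.7 F [-0.4  0.5 -0.1]
wrist carrier circle [ 59.6 -54.4] 51.7 px [221. 185.]
top carrier circle [ 62.1 -45.3] 49.8 px [317. 187.]
```

View pics/g_wrist.png

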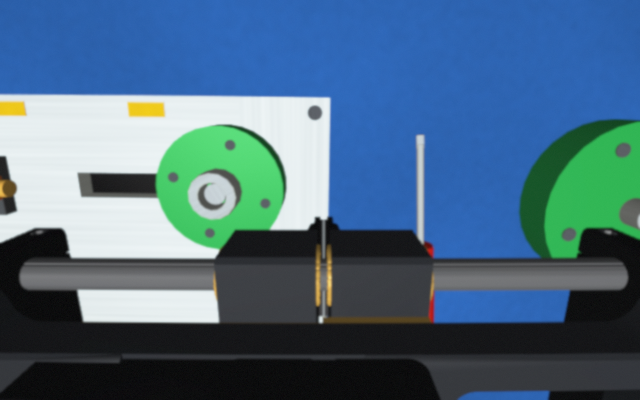

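View pics/g_top.png

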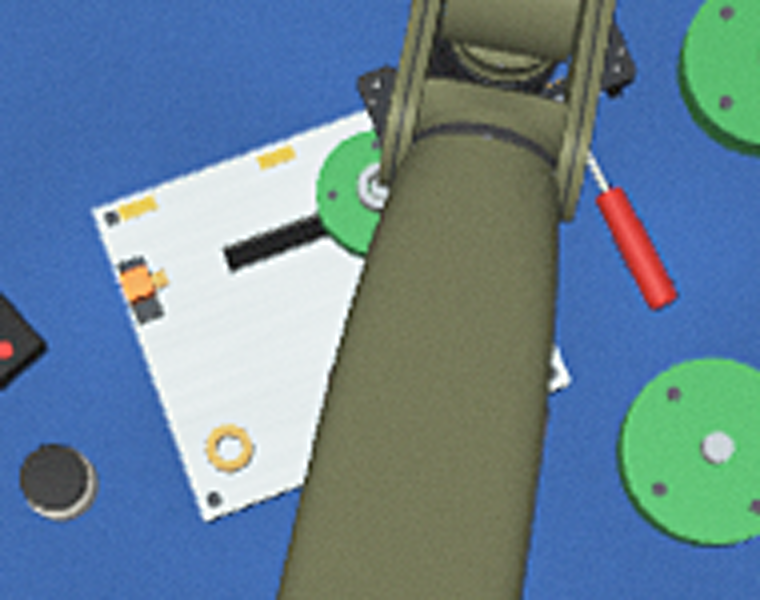

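```bash
python3 -m jog '[[[0,0,-0.35,0,0,0],[0,0,-0.35,0,0,0],[0,0,-0.3,0,0,0],[0,0,-0.09,0,0,0],[0,0,0,0,0,0],[0,0,0,0,0,0]]]'
python3 -m jog '[[[-0.0147,0.048,0,0,0,0],[-0.0147,0.048,0,0,0,0],[-0.0147,0.048,0,0,0,0],[-0.0147,0.048,0,0,0,0],[-0.0147,0.048,0,0,0,0],[-0.0147,0.048,0,0,0,0],[-0.0147,0.048,0,0,0,0]]]'
python3 look.py i wrist scene
```

```text
time_s: 8.4
ee_pos: [0.6513, -0.1176, 0.0435]
eef_rot: [0.988, 0.156, 0.001, 0.0]
wrist_force: [-0.1, -0.0, 0.6]
opening: 0.0008
time_s: 9.1
ee_pos: [0.6405, -0.0843, 0.042]
eef_rot: [0.988, 0.156, 0.0, 0.001]
wrist_force: [0.9, -4.4, 0.6]
opening: 0.0004
tcp plate [[  56.1 -100.4]] z 0.042 t 9.1 F [ 0.9 -4.4  0.6]
wrist carrier circle [ 25.  -24.5] 25.3 px [174. 306.]
wrist carrier circle [ 64.2 -42.8] 50.6 px [196. 200.]
scene carrier circle [ 65.7 -44.4] 50.9 px [306. 218.]
```

View pics/i_wrist.png

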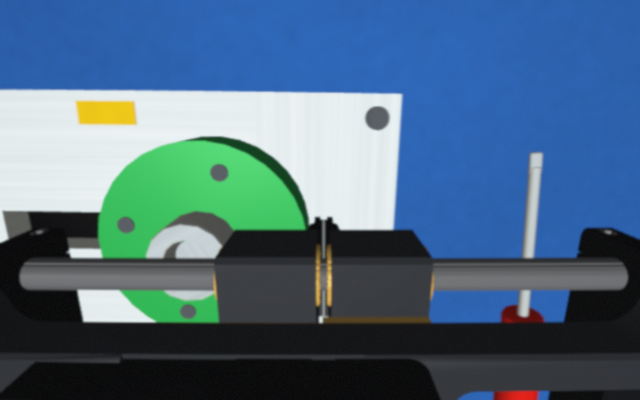

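View pics/i_scene.png

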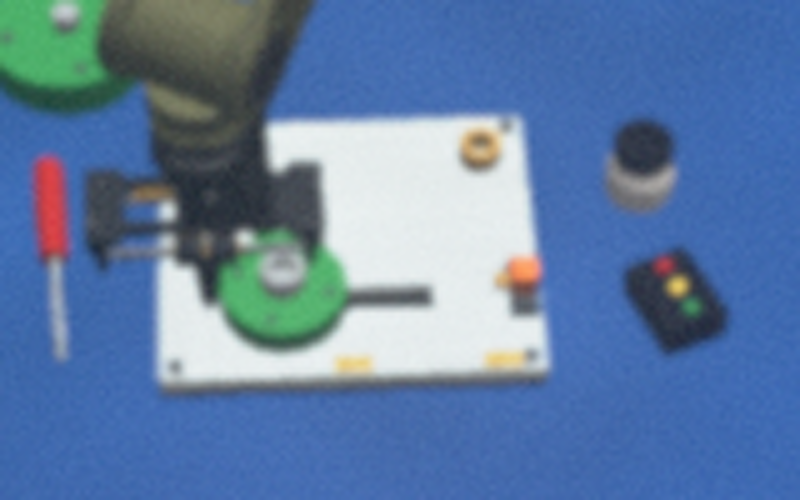

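```bash
python3 -m jog '[[[-0.0147,0.048,0,0,0,0],[-0.0147,0.048,0,0,0,0],[-0.0147,0.048,0,0,0,0],[-0.0147,0.048,0,0,0,0],[-0.0147,0.048,0,0,0,0],[-0.0147,0.048,0,0,0,0]]]'
python3 -m jog '[[[-0.0147,0.048,0,0,0,0],[-0.0147,0.048,0,0,0,0],[-0.0147,0.048,0,0,0,0],[-0.0147,0.048,0,0,0,0],[-0.0147,0.048,0,0,0,0],[-0.0147,0.048,0,0,0,0]]]'
python3 look.py j wrist scene
```

```text
time_s: 9.8
ee_pos: [0.6315, -0.0548, 0.0419]
eef_rot: [0.988, 0.156, 0.0, 0.0]
wrist_force: [1.6, -4.9, 2.6]
opening: 0.0004
time_s: 10.4
ee_pos: [0.6226, -0.026, 0.0419]
eef_rot: [0.988, 0.156, 0.0, 0.0]
wrist_force: [1.1, -4.6, 2.5]
opening: 0.0003
tcp plate [[ 56.1 -39.4]] z 0.0419 t 10.4 F [ 1.1 -4.6  2.5]
wrist carrier circle [25.1 36.5] 25.3 px [174. 306.]
wrist carrier circle [59.9 17.8] 50.0 px [195. 200.]
scene carrier circle [66.1 16.8] 50.4 px [322. 218.]
```

View pics/j_wrist.png

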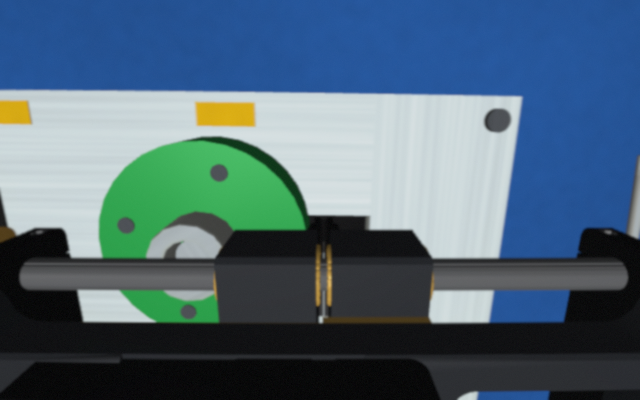

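View pics/j_scene.png

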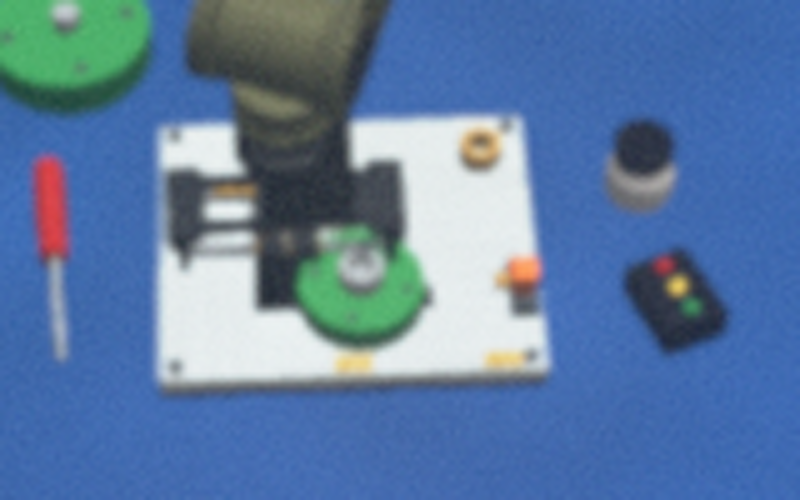

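```bash
python3 -m jog '[[[-0.0147,0.048,0,0,0,0],[-0.0147,0.048,0,0,0,0],[-0.0147,0.048,0,0,0,0],[-0.0147,0.048,0,0,0,0],[-0.0147,0.048,0,0,0,0],[-0.0147,0.048,0,0,0,0],[-0.0147,0.048,0,0,0,0]]]'
python3 -m jog '[[[-0.006,0.019,0,0,0,0],[-0.006,0.019,0,0,0,0],[-0.003,0.01,0,0,0,0],[-0.003,0.01,0,0,0,0]]]'
python3 look.py k scene wrist
```

```text
time_s: 11.2
ee_pos: [0.6124, 0.0072, 0.0419]
eef_rot: [0.988, 0.156, 0.0, 0.0]
wrist_force: [0.9, -5.2, 2.7]
opening: 0.0005
time_s: 11.6
ee_pos: [0.6106, 0.0128, 0.0418]
eef_rot: [0.988, 0.156, 0.0, 0.0]
wrist_force: [2.1, -5.2, 2.9]
opening: 0.0001
tcp plate [[56.   1.2]] z 0.0418 t 11.6 F [ 2.1 -5.2  2.9]
scene carrier circle [65.7 57.2] 50.8 px [332. 218.]
wrist carrier circle [24.7 77.2] 25.4 px [174. 306.]
wrist carrier circle [59.6 58.5] 50.0 px [195. 199.]
```

View pics/k_scene.png

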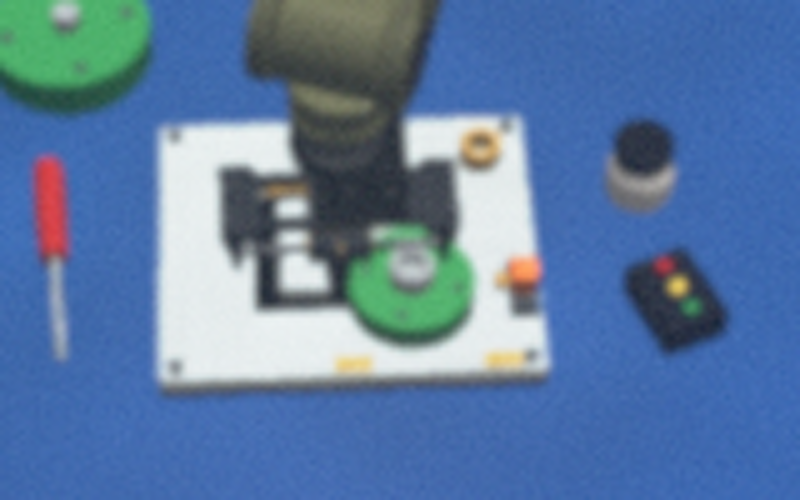

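```bash
python3 -m jog '[[[-0.003,0.01,0,0,0,0],[-0.003,0.01,0,0,0,0],[-0.003,0.01,0,0,0,0],[-0.003,0.01,0,0,0,0]]]'
python3 -m jog '[[[-0.003,0.01,0,0,0,0],[-0.003,0.01,0,0,0,0]]]'
python3 -m jog '[[[-0.003,0.01,0,0,0,0],[-0.003,0.01,0,0,0,0]]]'
```

```text
time_s: 12.1
ee_pos: [0.6095, 0.0168, 0.0419]
eef_rot: [0.988, 0.156, 0.0, 0.0]
wrist_force: [1.8, -5.0, 2.9]
opening: 0.0007
time_s: 12.3
ee_pos: [0.6089, 0.0188, 0.0418]
eef_rot: [0.988, 0.156, 0.0, 0.0]
wrist_force: [0.9, -5.5, 2.9]
opening: 0.0005
time_s: 12.5
ee_pos: [0.6083, 0.0208, 0.0418]
eef_rot: [0.988, 0.156, 0.0, 0.0]
wrist_force: [1.8, -4.8, 2.8]
opening: 0.0004
```

```bash
python3 -m jog '[[[-0.003,0.01,0,0,0,0],[-0.003,0.01,0,0,0,0]]]'
python3 look.py l scene wrist
```

```text
time_s: 12.7
ee_pos: [0.6077, 0.0226, 0.0419]
eef_rot: [0.988, 0.156, 0.0, 0.001]
wrist_force: [2.0, -7.9, 1.8]
opening: 0.0005
tcp plate [[56.1 11.4]] z 0.0419 t 12.7 F [ 2.  -7.9  1.8]
scene carrier circle [67.2 67.5] 50.0 px [334. 218.]
wrist carrier circle [24.8 87.2] 25.3 px [174. 306.]
wrist carrier circle [60.2 68.9] 50.4 px [195. 198.]
```

View pics/l_scene.png

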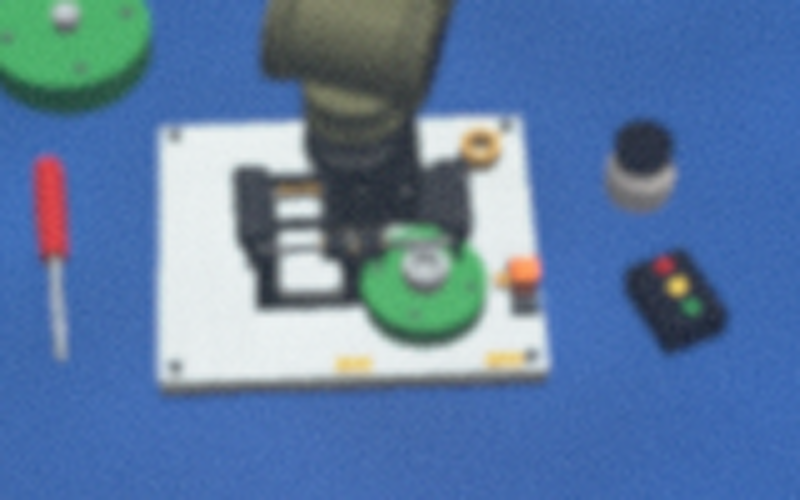

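View pics/l_wrist.png

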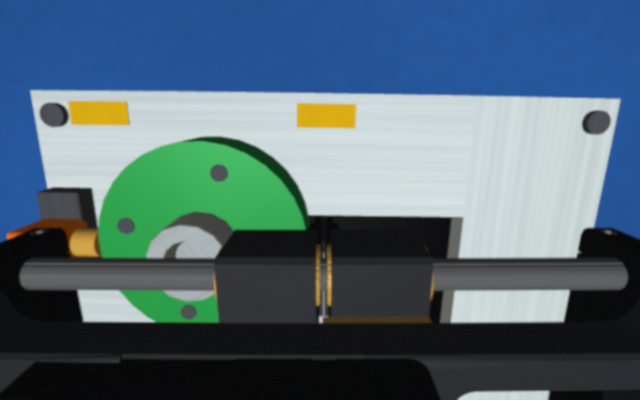

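```bash
python3 -m jog '[[[-0.003,0.01,0,0,0,0],[-0.003,0.01,0,0,0,0]]]'
python3 -m jog '[[[-0.003,0.01,0,0,0,0],[0,0,0,0,0,0]]]'
```

```text
time_s: 13.0
ee_pos: [0.6078, 0.0228, 0.042]
eef_rot: [0.988, 0.156, 0.001, 0.002]
wrist_force: [3.1, -13.8, 1.4]
opening: 0.0005
time_s: 13.2
ee_pos: [0.6077, 0.0229, 0.0421]
eef_rot: [0.988, 0.156, 0.001, 0.003]
wrist_force: [4.2, -14.5, 1.8]
opening: 0.0006
```

```bash
python3 -m jog '[[[0.015,-0.05,0,0,0,0],[0.03,-0.1,0,0,0,0],[0.045,-0.15,0,0,0,0],[0,0,0.4,0,0,0],[0,0,0.4,0,0,0],[0,0,0.4,0,0,0],[0,0,0.4,0,0,0],[-0.4,0.16,0,0,0,0],[-0.4,0.16,0,0,0,0],[-0.4,0.16,0,0,0,0],[0,0,0,0,0,0],[0,0,0,0,0,0]]]'
python3 look.py m wrist scene
python3 - <<'E'
from look import *
print(robot.read_state()["wrist_force"])
E
```

```text
time_s: 14.4
ee_pos: [0.4952, 0.0441, 0.2016]
eef_rot: [0.988, 0.156, 0.0, -0.0]
wrist_force: [0.1, 0.3, -0.2]
opening: 0.0001
tcp plate [[-45.1  65. ]] z 0.2016 t 14.4 F [ 0.1  0.3 -0.2]
wrist carrier circle [57.9 67.5] 50.3 px [321.  61.]
scene carrier circle [65.2 69. ] 50.3 px [334. 217.]
[ 1.29443659 -0.32163656  0.13794888]
```

View pics/m_wrist.png

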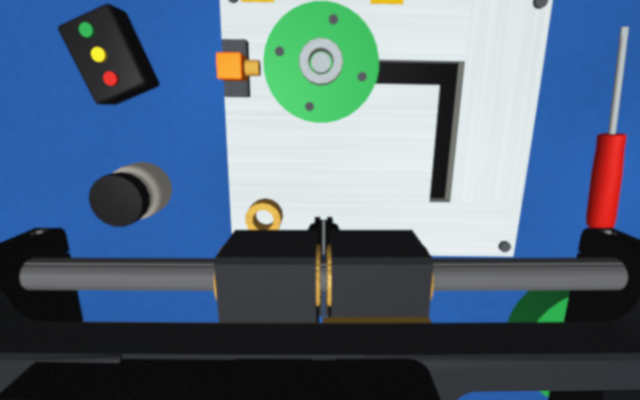

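View pics/m_scene.png

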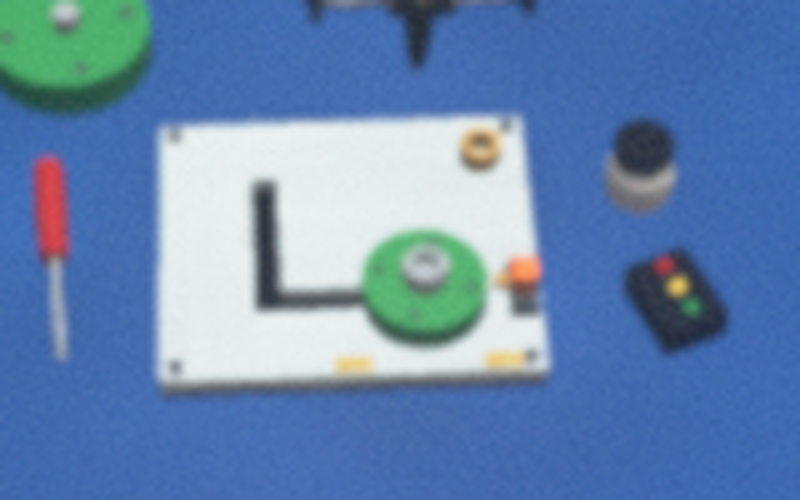

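The carrier is home: it sits at (321,61) in the wrist view with a small gap to the sensor. The bushing is seated, and the spare bushing, jar, housing and screwdriver have not moved.

```bash
python3 -c "
from plant import robot
print(robot.finish_job())"
```

```text
the job is handed in; nothing more can be done
None
```

The carrier is home against the end of the second leg, and I handed the job in at about 14.5 s of the 56 s allowed. I pushed it with the closed fingers, first along plate +x to the corner, then from the -y side along plate +y.

- **Stops:** I felt a hard stop at both ends. At the corner the force rose to about 18 N with the carrier at x ≈ 57.7 mm. At home it rose to about 15 N, and further commanded travel gave almost no movement.
- **Final position:** With the hand drawn clear (wrist force about 1 N or less), the wrist camera puts the carrier at plate (57.9, 67.5) mm. The slot end I measured implies home at y ≈ 67.3 mm.
- **Other items:** In the last pictures the bushing is seated, the gap to the sensor is visible, and the spare bushing, screwdriver, jar and housing look unmoved. I did not check the hammer or nest again; the arm never went near them.
- **Disagreement:** The scene camera put the carrier at x = 65.2 mm, but y = 69.0 mm agrees within 1.5 mm. I put the x difference down to the disc's green side being counted in the mask. I relied on the wrist view and the felt stops instead.
- **Downward push:** During the first leg the tool also felt up to 13 N upward, so the fingers were pressing slightly down on the rim. I saw no tipping.

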